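# Tip the drinks carton over onto its display base and push it home

## Task

The drinks carton has been left standing upright at the open end of its white display base. Without gripping or lifting it, tip it over with a push on its upper half so that it lands on its broad side within the outline printed on the base, with its top towards the base's upturned lip; then push it along by its bottom end until its top end sits square against the lip, still inside the outline. Leave the other samples where they are.

Things in the scene. Friction and masses are not known exactly. Their poses are not given: they have to be found in the camera images.
- base: Fixed display base, white acrylic sheet 270 mm (x) by 170 mm (y), 5 mm thick, flat on the shelf, turned up to 60 degrees either way. Origin: centre of its underside, z up; +x points away from the robot or aside, towards the end with the upturned lip; the -x end is open, no edge. A black outline is printed on its top from x = -95 to +128 mm, y = -78 to +78 mm.
- base_lip (a point): Middle of the foot of the lip's inner face, on the sheet's upper face (131 mm from the base's origin along its x, 5 mm above the shelf); axes as the base's. The lip is 4 mm thick, rises 10 mm above the sheet and runs the full width.
- carton: Loose empty paper-board drinks carton, a closed brick 50 (x) by 76 (y) by 142 mm tall (z), 30 to 65 g, dented by over 30 N. Origin: centre of its bottom; z towards its top. Starts upright on the base about 82 mm from its centre at the open end, its +x broad face towards the lip within 8 degrees. Pushed high on its -x face it pivots on its lower edge without sliding, topples after about 50 mm and lands short of the lip.
- carton_top (a point): Centre of the carton's flat top end, 142 mm from its bottom; axes as the carton's. A white screw cap 8 mm high and 25 mm wide stands on that end; when the carton lies down it passes over the lip.
- soju: Bystander: standing green glass bottle, 65 mm diameter, 212 mm tall; origin at the centre of its underside. It and the tuna can stand on the shelf beside the base, one on either side (either way round), 145 mm or more from its centre line.
- tuna: Bystander: steel tuna can, 85 mm diameter, 36 mm tall, standing flat; origin at the centre of its underside.
- cap: Bystander: red plastic bottle cap, 30 mm diameter, 13 mm tall, on the shelf just beyond the base's lip; origin at the centre of its underside.
- eggbox: Bystander: closed transparent egg carton for ten, 246 by 110 by 66 mm, to the robot's right; origin at the centre of its underside.
- rack: Fixed slotted clear acrylic rack, 136 by 96 mm and 52 mm tall, to the robot's left; origin at the centre of its underside.
- can0: Bystander: can crushed to a disc 66 mm in diameter and about 26 mm thick, standing on edge in the rack's slot nearest the robot; origin at its lowest point.
- can1: Bystander: like can0, in the middle slot.
- can2: Bystander: like can0, in the far slot.

How it is judged:
By the outcome, as a careful person would: the job done as asked, in the order asked, and still so for the second after the job is handed in, with the robot touching nothing.
It also fails if it takes over 45 s, if anything falls off the work surface, if the arm or the gripper's body presses on something with over 40 N, if the wrist force passes 120 N, or if a joint passes its speed limit or range.

## Robot

A 6-joint arm with a two-finger parallel gripper is mounted at the origin on the work surface. World frame = base frame: x ahead of the robot, y to its left, z up, the work surface at z = 0. Lengths are in m, angles in degrees, forces in N, time in s.
With the tool pointing down it reaches from about 0.3 to 0.85 m from the base axis. Payload 5.4 kg.
Tool frame: the origin (TCP) lies midway between the tips of the shut fingers; the grasp point (between the pads) lies 19 mm behind it; y points along the fingers, z is the direction in which the jaws open and shut, and the axes are right-handed (so a half turn about y gives the same grasp; the last joint's range is limited). The gripper opens to 85 mm and grips with 20 to 120 N. Pads are 22 mm wide; open, the fingers measure 114 mm over their backs; the gripper's body (76 mm by 85 mm) begins 54 mm behind the grasp point. The pads swing forward as they close: fully open they stand 13 mm farther back than shut.
Start: joints at [-81.939, 9.076, 91.501, -0, 79.423, -12.038], TCP at [0.198, -0.54, 0.231] pointing down, gripper open.
Joint ranges: [-166.64, 166.64], [-54.1, 131.32], [10.49, 154.53], [-73.88, 253.88], [9.74, 151.15], [-171.62, 171.62]. Speed limits (degrees/s): [147.25, 147.25, 180, 180, 180, 180].

## Interface

Orientations are given as [roll, pitch, yaw] about the fixed x, y, z axes, in that order (R = Rz(yaw) Ry(pitch) Rx(roll)).
In Python, from workcell import bot, optics gives the robot as it stands.
- The arm moves only by the tool drive_tool, never from a script. Its argument "moves" is a list that holds one entry, the list of rows, each a list of 7 numbers: the turn, a rotation vector about the tool's x, y, z in rad, then the shift along the tool's x, y, z in m, then the opening, from 0 (shut) to 1 (fully open). A call has 1 to 8 rows; each row shifts and turns the commanded pose from where the row before left it, along the tool's axes as they then stand; what a row does not reach is not made up. A row lasts 1/8 s, in which the tool goes at most 62.5 mm and 10.7 degrees, less where a joint would pass 70% of its speed; a pose out of reach is approached as far as the arm can. A call with a gripper value outside its range is refused whole. The fingers move at their own pace and stop on an object; "grip_force" is the grip in N (left out, the last holds). Time passes only in rows, so rows that do not move let the fingers close. It gives the time, the measured TCP pose, the force and the opening at its end, in the units of the state.
- bot.read_state(): the state, without advancing time (a new reading comes with each control period).
- optics.camera(name): name is "scene" or "top" or "wrist"; returns a dict with "img" (384x512x3 uint8, red, green, blue), "vfov" (degrees; the focal length in pixels is half the picture's height over the tangent of half this angle, whatever the lens; pixels are square), "cx", "cy" (the principal point, pixels), "extrinsics" (4x4, takes a point from world to camera coordinates). Camera axes: x right, y down, z forward; pixel columns grow to the right and rows downward; lengths in m; the calibration is good to about 2 mm. A picture is of the moment at which its call begins. There is no depth.
- bot.sign_off(): hands the job in, once; it reports no verdict.
The state is a dict: "t": time; "joints": joint angles; "qvel": joint speeds; "tau": joint torques, N m; "eef_pos": TCP position; "tool_rot": TCP orientation; "force": force on the tool from outside, world axes, zero at the start; "wrist_torque": the same for the moment, N m; "gripper_width": opening from 0.0 (shut) to 1.0 (fully open).
Only numpy, scipy, OpenCV 4.12 (cv2) and the standard library are available. Lean on these libraries where they do the work, as an engineer would, in place of code of your own. Each camera call takes 0.05 s, during which the arm holds its last target. There are 200 camera calls.

## Working session

There is one attempt and no reset: what is moved stays moved. The work goes in short steps, Python scripts to look and compute and a tool call to move; the robot and the scene stay as the last step left them, time stands still between calls to the robot, and variables do not carry over. Pictures are saved under pics/ and viewed, about 8 in all and at most 12, crops included, and the job is handed in when it is done.

Besides the shell and the picture viewer there is one more tool, called in YAML: its name, and indented under it one key for each argument. drive_tool: Moves the arm, as the interface text tells. Its arguments: {"type":"object","properties":{"moves":{"type":"array"},"grip_force":{"type":"number"}},"required":["moves"]}

```bash
mkdir -p pics; ls; cat > h.py <<'E'
import numpy as np, cv2
from workcell import bot, optics
from scipy.spatial.transform import Rotation as R
def cam(n):
    c=optics.camera(n); h=c["img"].shape[0]; f=h/2/np.tan(np.radians(c["vfov"]/2))
    return c["img"],np.array([[f,0,c["cx"]],[0,f,c["cy"]],[0,0,1.]]),np.array(c["extrinsics"])
def ray(K,E,uv,z):
    uv=np.atleast_2d(uv).astype(float); d=np.c_[uv,np.ones(len(uv))]@np.linalg.inv(K).T@E[:3,:3]
    o=-E[:3,:3].T@E[:3,3]; return o+d*((z-o[2])/d[:,2])[:,None]
def proj(K,E,P):
    q=np.atleast_2d(P)@E[:3,:3].T+E[:3,3]; q=q@K.T; return q[:,:2]/q[:,2:]
E
python3 - <<'E'
from h import *
for n in("scene","top"):
    i,K,E=cam(n); cv2.imwrite(f"pics/{n}0.png",i[...,::-1]); np.savez(f"{n}0.npz",i=i,K=K,E=E)
    print(n,K[0,0],-E[:3,:3].T@E[:3,3])
s=bot.read_state(); print(s)
E
```

```text
pics
scene 375.86173165608875 [1.25389708 0.76008025 0.85966882]
top 354.59257365922196 [0.30368892 0.03249592 1.50229274]
{'t': 0.1, 'joints': array([-8.19365505e+01,  9.11014686e+00,  9.15646554e+01, -8.39694300e-04,
        7.94247348e+01, -1.20383692e+01]), 'qvel': array([-0.03177993, -0.18129058, -0.13596999, -0.0032793 , -0.010882  ,
        0.01331714]), 'tau': array([-2.31542060e-05, -3.96995080e+01, -3.32335067e+01, -2.23938014e-04,
        4.30484943e-03,  7.96410319e-06]), 'eef_pos': array([ 0.19751384, -0.53942884,  0.23040716]), 'tool_rot': array([-9.00975202e+01,  1.99530910e-02, -1.59898043e+02]), 'force': array([-0.37037666,  0.02153544,  0.23826159]), 'wrist_torque': array([0.05516417, 0.00826818, 0.02761263]), 'gripper_width': 0.9998610617710613}
```

View pics/top0.png

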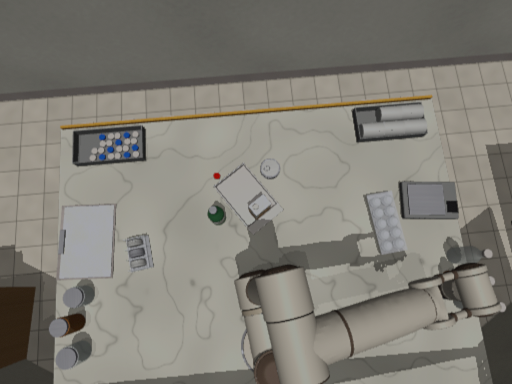

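View pics/scene0.png

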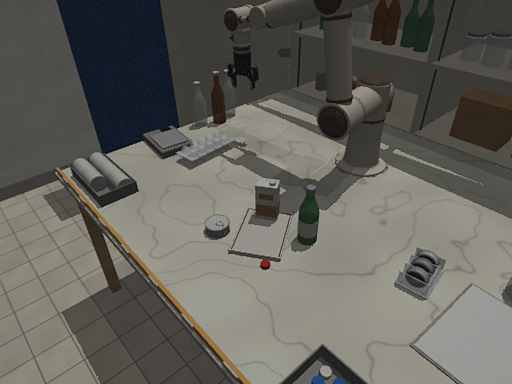

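The top view shows the base around (247,195), with the carton at its lower-right end (260,205). The soju is at (216,214), the tuna can at (270,169) and the red cap at (217,176). The scene view has the carton at (267,199) and the base centred near (262,234). Next I'll zoom in on both views.

```bash
python3 - <<'E'
from h import *
a=np.load("top0.npz")["i"][155:235,200:290]; b=np.load("scene0.npz")["i"][170:270,220:320]
f=lambda x:cv2.resize(x,(400*x.shape[1]//x.shape[1],400*x.shape[0]//x.shape[1]),interpolation=cv2.INTER_CUBIC)
A,B=f(a),f(b); h=max(len(A),len(B)); P=lambda x:np.pad(x,((0,h-len(x)),(0,0),(0,0)))
cv2.imwrite("pics/crop.png",np.hstack([P(A),P(B)])[...,::-1])
E
```

```text
(no output)
```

View pics/crop.png

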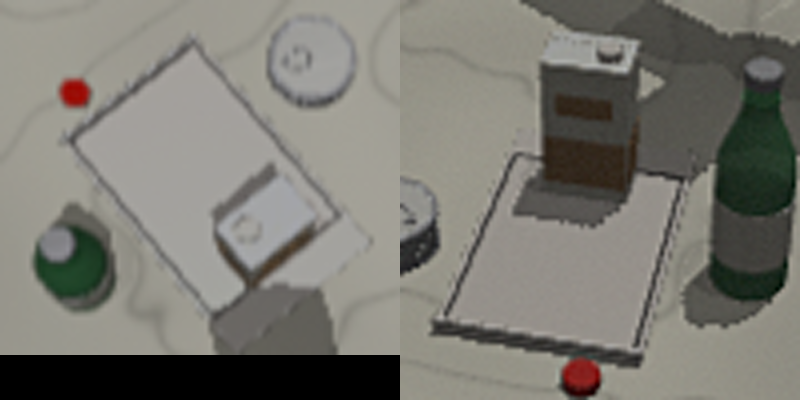

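The left crop (top view) shows the outline corners near (72,140), (192,42), (337,214) and (212,315), and the carton's top quad near (215,232), (272,178), (311,228), (254,272). The right crop (scene view) gives the near-end outline corners at (518,153) and (685,180), and the carton top at (541,66), (552,33), (640,38), (633,72).

```bash
python3 - <<'E'
from h import *
T=np.load("top0.npz");S=np.load("scene0.npz")
t=lambda p:np.array(p)/(400/90)+[200,155]-.4; s=lambda p:(np.array(p)-[400,0])/4+[220,170]-.4
rt=lambda p,z:ray(T["K"],T["E"],t(p),z); rs=lambda p,z:ray(S["K"],S["E"],s(p),z)
o=rt([(72,140),(192,42),(337,214),(212,315)],.005); print("outline top",o.round(4))
print("outline scene near",rs([(518,153),(685,180)],.005).round(4))
print("lip top outer? ",rs([(433,322),(640,354)],.015).round(4))
ct=rt([(215,232),(272,178),(311,228),(254,272)],.147);cs=rs([(541,66),(552,33),(640,38),(633,72)],.147)
print("carton",ct.round(4),cs.round(4),ct.mean(0),cs.mean(0))
d=(o[0]+o[1]-o[2]-o[3])[:2]; print("base yaw",np.degrees(np.arctan2(d[1],d[0])), "len",np.linalg.norm(d)/2)
e=(o[0]+o[3]-o[1]-o[2])[:2];print("from side",np.degrees(np.arctan2(-e[0],e[1])),np.linalg.norm(e)/2)
for c in(ct,cs):
  for q,w in cv2.minAreaRect(c[:,:2].astype(np.float32))[1:2]: print(q,w)
  print(cv2.minAreaRect(c[:,:2].astype(np.float32)))
for nm,p,z in(("soju",(58,243),.212),("tuna",(312,60),.036),("cap",(75,92),.013)):print(nm,rt([p],z).round(3))
E
```

```text
outline top [[ 0.6653  0.1677  0.005 ]
 [ 0.7539  0.043   0.005 ]
 [ 0.569  -0.082   0.005 ]
 [ 0.4826  0.0466  0.005 ]]
outline scene near [[ 0.5649 -0.0811  0.005 ]
 [ 0.4809  0.0507  0.005 ]]
lip top outer?  [[0.7636 0.047  0.015 ]
 [0.6676 0.1833 0.015 ]]
carton [[ 0.5376  0.0364  0.147 ]
 [ 0.581  -0.0176  0.147 ]
 [ 0.5335 -0.0473  0.147 ]
 [ 0.4995  0.0058  0.147 ]] [[ 0.5894 -0.0167  0.147 ]
 [ 0.55   -0.0472  0.147 ]
 [ 0.5006  0.0097  0.147 ]
 [ 0.5399  0.0416  0.147 ]] [ 0.53791356 -0.00568975  0.147     ] [ 0.54496405 -0.0031261   0.147     ]
base yaw 33.81768248792601 len 0.22118961508575455
from side 34.63153723918399 0.1539409612824825
0.055557623505592346 0.06924773007631302
((0.5376220345497131, -0.008001409471035004), (0.055557623505592346, 0.06924773007631302), 38.75815200805664)
0.050618112087249756 0.07765752077102661
((0.5449989438056946, -0.00346238911151886), (0.050618112087249756, 0.07765752077102661), 40.36625671386719)
soju [[0.529 0.166 0.212]]
tuna [[ 0.716 -0.071  0.036]]
cap [[0.711 0.161 0.013]]
```

drive_tool:
  moves:
    - [[0,-0.166,0,0,0,0,0.35],[0,-0.166,0,0,0,0,0.35],[0,0,0,-0.043,0,-0.0167,0.35],[0,0,0,-0.043,0,-0.0167,0.35],[0,0,0,-0.043,0,-0.0167,0.35],[0,0,0,-0.043,0,-0.0167,0.35],[0,0,0,-0.043,0,-0.0167,0.35],[0,0,0,-0.043,0,-0.0167,0.35]]

```text
t: 1.1
eef_pos: [0.3349, -0.2978, 0.2309]
tool_rot: [-90.0, 0.0, -140.9]
force: [1.0, 0.7, -0.0]
gripper_width: 0.349
```

drive_tool:
  moves:
    - [[0,0,0,-0.043,0,-0.0167,0.35],[0,0,0,-0.043,0,-0.0167,0.35],[0,0,0,-0.043,0,-0.0167,0.35],[0,0,0,-0.043,0,-0.0167,0.35],[0,0,0,-0.043,0,-0.0167,0.35],[0,0,0,0,0,0,0.35],[0,0,0,0,0,0,0.35]]

```text
t: 1.98
eef_pos: [0.4483, -0.0992, 0.231]
tool_rot: [-90.0, -0.0, -140.9]
force: [-0.0, -1.2, -0.7]
gripper_width: 0.349
```

```bash
python3 - <<'E'
from h import *
i,K,E=cam("wrist");j,K2,E2=cam("scene");np.savez("w1.npz",i=i,K=K,E=E)
print(-E[:3,:3].T@E[:3,3],E[2,:3])
b=cv2.resize(j[100:270,200:340],(420,510),interpolation=cv2.INTER_CUBIC)
a=cv2.resize(i,(380,285)); a=np.pad(a,((0,225),(0,0),(0,0)))
cv2.imwrite("pics/p2.png",np.hstack([a,b])[...,::-1])
E
```

```text
[ 0.50956946 -0.05012894  0.37523721] [-0.23802049 -0.19248315 -0.95199605]
```

View pics/p2.png

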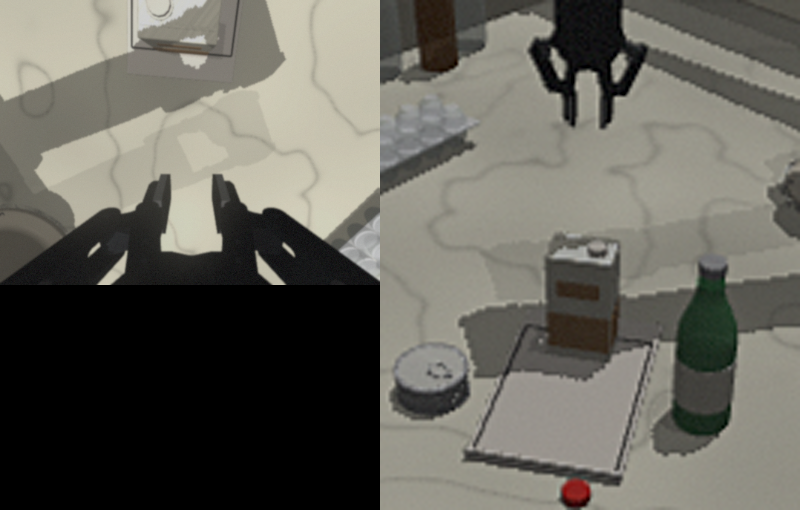

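The wrist view shows the carton ahead and slightly left of the fingers: its rear top edge runs about (138,40) to (218,38) in the shrunken picture, and the outline's near edge is at row ~53. I'll enlarge that part.

```bash
python3 - <<'E'
from h import *
i=np.load("w1.npz")["i"][0:110,150:350]
cv2.imwrite("pics/p3.png",cv2.resize(i,None,fx=4,fy=4,interpolation=cv2.INTER_CUBIC)[...,::-1])
E
```

```text
(no output)
```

View pics/p3.png

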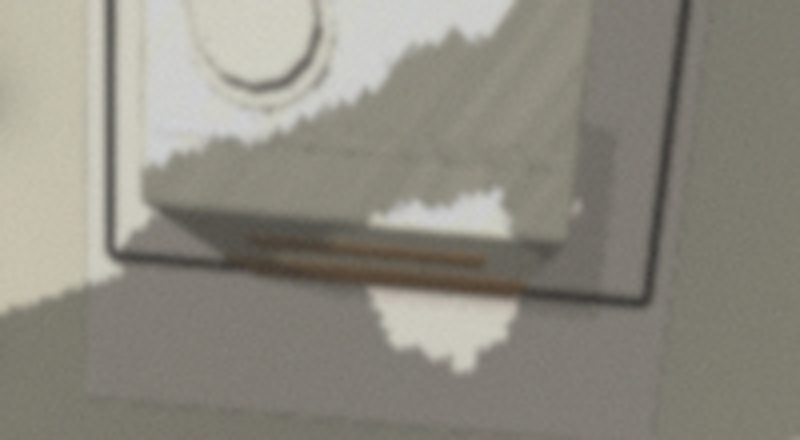

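The outline's near corners are at (112,254) and (645,300). The carton's rear top edge runs from (145,203) to (565,245), and its bottom edge from about (232,265) to (523,291).

```bash
python3 - <<'E'
from h import *
W=np.load("w1.npz"); p=lambda q:np.array(q)/4+[150,0]-.4
r=lambda q,z:ray(W["K"],W["E"],p(q),z)
th=np.radians(34.2); ex=np.array([np.cos(th),np.sin(th)]); O=np.array([.604,.0345])
tc=bot.read_state()["eef_pos"][:2]; a=np.radians(39.1); px=np.array([np.cos(a),np.sin(a)])
for n,q,z in(("outline",[(112,254),(645,300)],.005),("topedge",[(145,203),(565,245)],.147),("botedge",[(232,265),(523,291)],.005)):
    P=r(q,z)[:,:2]; d=P[0]-P[1]; m=P.mean(0)
    print(n,P.round(4).tolist(),"len",np.linalg.norm(d).round(4),"yaw",np.degrees(np.arctan2(-d[0],d[1])).round(2),"mid",m.round(4),
     "base xy",(m-O)@ex,(m-O)@[-ex[1],ex[0]],"from tcp fwd/left",(m-tc)@px,(m-tc)@[-px[1],px[0]])
E
```

```text
outline [[0.4801, 0.0458], [0.5685, -0.0824]] len 0.1558 yaw 34.57 mid [ 0.5243 -0.0183] base xy -0.09561869483125264 0.0011541821044204592 from tcp fwd/left 0.11050956439189434 0.015311690346508299
topedge [[0.5019, 0.0092], [0.5436, -0.0528]] len 0.0747 yaw 33.91 mid [ 0.5228 -0.0218] base xy -0.09881804769945454 -0.0009145114590130255 from tcp fwd/left 0.1071452027717039 0.013523836123353462
botedge [[0.4997, 0.0171], [0.5477, -0.0531]] len 0.0851 yaw 34.4 mid [ 0.5237 -0.018 ] base xy -0.09591539109878293 0.0017118892039342177 from tcp fwd/left 0.11026159008579547 0.01589270207403989
```

drive_tool:
  moves:
    - [[0,0.082,0,0,0,0,0.35],[0,0,0,0,0.039,-0.008,0.35],[0,0,0,0,0.039,-0.008,0.35],[0,0,0,0,0.038,-0.007,0.35],[0,0,0,-0.03,0,0,0.35],[0,0,0,-0.03,0,0,0.35],[0,0,0,-0.01,0,0,0.35],[0,0,0,0,0,0,0.35]]

```text
t: 3.08
eef_pos: [0.4932, -0.0411, 0.1153]
tool_rot: [-90.0, -0.0, -145.6]
force: [-0.2, 0.2, 0.1]
gripper_width: 0.35
```

drive_tool:
  moves:
    - [[0,0,0,-0.012,0,0,0.35],[0,0,0,-0.006,0,0,0.35],[0,0,0,-0.006,0,0,0.35],[0,0,0,-0.008,0,0,0.35],[0,0,0,-0.008,0,0,0.35],[0,0,0,-0.008,0,0,0.35],[0,0,0,-0.008,0,0,0.35]]

```text
t: 3.95
eef_pos: [0.54, -0.0085, 0.1153]
tool_rot: [-90.0, 0.0, -145.6]
force: [0.2, -0.4, 1.2]
gripper_width: 0.346
```

```bash
python3 - <<'E'
from h import *
j,K,E=cam("scene"); i=cam("wrist")[0]
b=cv2.resize(j[150:270,200:340],(560,480),interpolation=cv2.INTER_CUBIC)
cv2.imwrite("pics/p4.png",b[...,::-1])
E
```

```text
(no output)
```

View pics/p4.png

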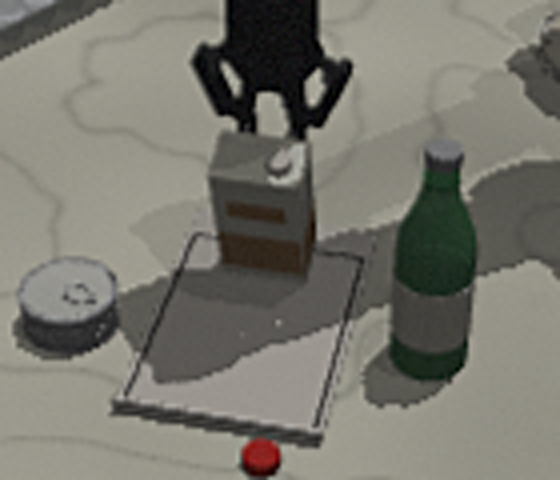

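The carton is tilting towards the lip (top edge at rows 135–185) with its lower edge holding, so I'll keep pushing.

drive_tool:
  moves:
    - [[0,0,0,-0.008,0,0,0.35],[0,0,0,-0.008,0,0,0.35],[0,0,0,-0.006,0,0,0.35],[0,0,0,0,0,0,0.35],[0,0,0,0,0,0,0.35],[0,0,0,0,0,0,0.35]]

```text
t: 4.8
eef_pos: [0.5575, 0.0035, 0.1153]
tool_rot: [-90.0, -0.0, -145.6]
force: [0.3, -0.7, 0.2]
gripper_width: 0.354
```

```bash
python3 - <<'E'
from h import *
j,K,E=cam("scene"); i,K,E=cam("wrist"); np.savez("w2.npz",i=i,K=K,E=E)
b=cv2.resize(j[170:270,200:320],(400,333),interpolation=cv2.INTER_CUBIC)
i=np.pad(cv2.resize(i,(400,300)),((0,33),(0,0),(0,0)))
cv2.imwrite("pics/p5.png",np.hstack([b,i])[...,::-1])
E
```

```text
(no output)
```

View pics/p5.png

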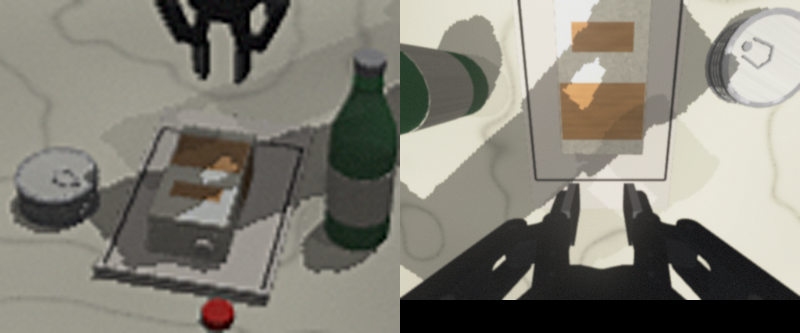

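The carton has landed on its broad side inside the outline, with its top towards the lip. In the wrist view its bottom end runs (561,151)–(643,154) and the outline's near edge (535,180)–(666,180). Now I'll work out its pose.

```bash
python3 - <<'E'
from h import *
W=np.load("w2.npz"); p=lambda q:(np.array(q)-[400,0])*1.28
r=lambda q,z:ray(W["K"],W["E"],p(q),z)
th=np.radians(34.4); ex=np.array([np.cos(th),np.sin(th)]); O=np.array([.603,.035]); M=np.c_[ex,[-ex[1],ex[0]]]
for n,q,z in(("outline",[(535,180),(666,180)],.005),("end",[(561,151),(643,154)],.055),("side L",[(559,139),(556,1)],.055),("side R",[(644,139),(648,1)],.055)):
    print(n,((r(q,z)[:,:2]-O)@M).round(4).tolist())
print("tcp",(bot.read_state()["eef_pos"][:2]-O)@M)
E
```

```text
outline [[-0.0971, 0.0797], [-0.097, -0.0795]]
end [[-0.0436, 0.0369], [-0.0466, -0.0401]]
side L [[-0.032, 0.0381], [0.0786, 0.0343]]
side R [[-0.0319, -0.0402], [0.0787, -0.037]]
tcp [-0.05526614 -0.00030956]
```

drive_tool:
  moves:
    - [[0,0,0,0.02,0,0,0.5],[0,0,0,0.025,0,0,0.5],[0,0,0,0.015,0,0,0.5],[0,0,0,0,0.03,0,0.5],[0,0,0,0,0.03,0,0.5],[0,0,0,0,0.028,0,0.5],[0,0,0,0,0,0,0.5]]

```text
t: 5.78
eef_pos: [0.5062, -0.0297, 0.0254]
tool_rot: [-90.2, -0.2, -145.6]
force: [0.1, 0.6, -0.4]
gripper_width: 0.5
```

drive_tool:
  moves:
    - [[0,0,0,-0.02,0,0,0.5],[0,0,0,-0.02,0,0,0.5],[0,0,0,-0.008,0,0,0.5],[0,0,0,-0.006,0,0,0.5],[0,0,0,-0.006,0,0,0.5],[0,0,0,-0.006,0,0,0.5],[0,0,0,-0.006,0,0,0.5],[0,0,0,0,0,0,0.5]]

```text
t: 6.78
eef_pos: [0.5679, 0.0106, 0.0273]
tool_rot: [-90.0, 0.0, -145.6]
force: [0.0, -0.4, -0.3]
gripper_width: 0.502
```

drive_tool:
  moves:
    - [[0,0,0,-0.004,0,0,0.5],[0,0,0,-0.004,0,0,0.5],[0,0,0,-0.004,0,0,0.5],[0,0,0,-0.002,0,0,0.5],[0,0,0,0,0,0,0.5]]

```text
t: 7.4
eef_pos: [0.5793, 0.0184, 0.0273]
tool_rot: [-90.0, 0.0, -145.6]
force: [-0.3, 0.4, 0.5]
gripper_width: 0.501
```

```bash
cat > look.py <<'E'
import sys
from h import *
n=sys.argv[1]
j,K,E=cam("scene"); i,K1,E1=cam("wrist"); np.savez(f"{n}.npz",i=i,K=K1,E=E1,j=j,K2=K,E2=E)
b=cv2.resize(j[205:265,225:295],(420,360),interpolation=cv2.INTER_CUBIC)
i=np.pad(cv2.resize(i,(380,285)),((0,75),(0,0),(0,0)))
cv2.imwrite(f"pics/{n}.png",np.hstack([b,i])[...,::-1])
E
python3 look.py p6
```

```text
(no output)
```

View pics/p6.png

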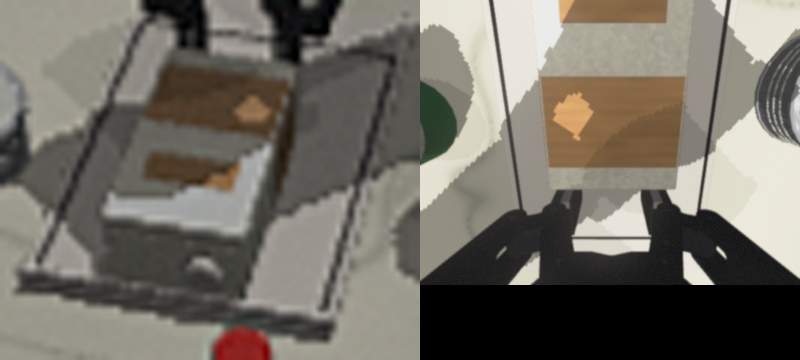

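The carton is close to the lip and nearly square (scene: top-end foot near row 285, with the lip just beyond it). I'll creep forward and watch the force.

drive_tool:
  moves:
    - [[0,0,0,-0.001,0,0,0.5],[0,0,0,-0.001,0,0,0.5],[0,0,0,-0.001,0,0,0.5],[0,0,0,0,0,0,0.5]]

```text
t: 8.0
eef_pos: [0.5817, 0.0201, 0.0273]
tool_rot: [-90.0, 0.0, -145.6]
force: [-0.3, 0.2, -0.4]
gripper_width: 0.501
```

drive_tool:
  moves:
    - [[0,0,0,-0.001,0,0,0.5],[0,0,0,-0.001,0,0,0.5],[0,0,0,0,0,0,0.5]]

```text
t: 8.38
eef_pos: [0.5834, 0.0212, 0.0273]
tool_rot: [-90.0, 0.0, -145.6]
force: [-0.2, -1.0, 0.1]
gripper_width: 0.495
```

drive_tool:
  moves:
    - [[0,0,0,-0.001,0,0,0.5],[0,0,0,-0.001,0,0,0.5],[0,0,0,0,0,0,0.5]]

```text
t: 8.75
eef_pos: [0.5842, 0.0218, 0.0273]
tool_rot: [-90.0, -0.1, -145.6]
force: [-4.4, -2.7, 2.0]
gripper_width: 0.502
```

drive_tool:
  moves:
    - [[0,0,0,-0.001,0,0,0.5],[0,0,0,-0.001,0,0,0.5],[0,0,0,0,0,0,0.5]]

```text
t: 9.12
eef_pos: [0.5842, 0.0218, 0.0273]
tool_rot: [-90.1, -0.4, -145.5]
force: [-12.1, -7.6, 9.1]
gripper_width: 0.495
```

Contact with the lip is firm at about 14 N, and the tool has stopped advancing. I'll back straight off, rise, and check.

drive_tool:
  moves:
    - [[0,0,0,0.002,0,0,0.5],[0,0,0,0.003,0,0,0.5],[0,0,0,0.015,0,0,0.5],[0,0,0,0.03,0,0,0.5],[0,0,0,0,-0.04,0,0.5],[0,0,0,0,-0.05,0,0.5],[0,0,0,0,-0.04,0,0.5],[0,0,0,0,0,0,0.5]]

```text
t: 10.12
eef_pos: [0.5475, -0.0057, 0.1613]
tool_rot: [-89.7, 0.3, -145.6]
force: [-0.1, 0.1, 0.4]
gripper_width: 0.493
```

```bash
python3 look.py p7
```

```text
(no output)
```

View pics/p7.png

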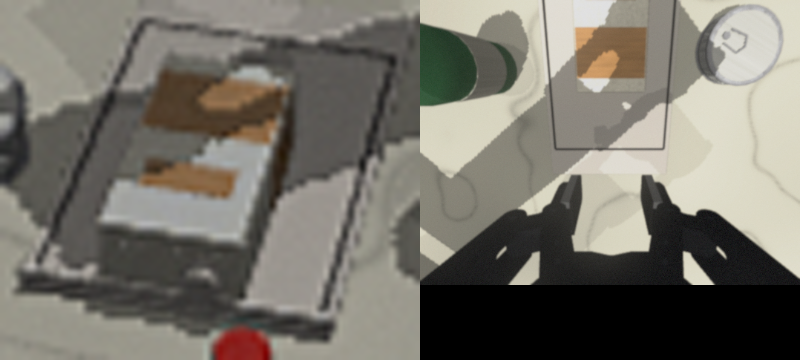

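The carton's bottom end runs (576,92)–(646,92) in the wrist view, parallel to the outline's near edge (555,149)–(664,149). In the scene view its top end meets the lip. Now the numeric check.

```bash
python3 - <<'E'
from h import *
W=np.load("p7.npz"); p=lambda q:(np.array(q)-[420,0])*512/380
r=lambda q,z:ray(W["K"],W["E"],p(q),z)
s=lambda q,z:ray(W["K2"],W["E2"],np.array(q)/6+[225,205]-.4,z)
th=np.radians(34.4); ex=np.array([np.cos(th),np.sin(th)]); O=np.array([.603,.035]); M=np.c_[ex,[-ex[1],ex[0]]]
f=lambda P:((P[:,:2]-O)@M).round(4).tolist()
print("outline",f(r([(555,149),(664,149)],.005)));print("end",f(r([(576,92),(646,92)],.055)));print("sides",f(r([(576,80),(574,5)],.055)),f(r([(646,80),(648,5)],.055)))
print("top end, upper edge (scene)",f(s([(100,222),(247,240)],.055)),"lip outer top",f(s([(20,272),(333,323)],.015)))
E
```

```text
outline [[-0.0967, 0.0794], [-0.0968, -0.0785]]
end [[-0.012, 0.0374], [-0.012, -0.0405]]
sides [[0.0009, 0.0367], [0.0726, 0.0353]] [[0.0009, -0.0399], [0.0727, -0.0384]]
top end, upper edge (scene) [[0.1327, -0.0367], [0.1289, 0.0403]] lip outer top [[0.1385, -0.0808], [0.1381, 0.0876]]
```

```bash
python3 -c "
from workcell import bot
print(bot.sign_off(), bot.read_state()['t'])"
```

```text
the job is handed in; nothing more can be done
the job is handed in; nothing more can be done
```

I tipped the carton over by pushing its upper rear face with the fingertips. It landed on its broad side inside the outline, top towards the lip. I then pushed it by its bottom end with two spread fingers until it pressed on the lip at about 14 N, backed off, rose clear and handed in. The arm's clock read about 10 s at the end.

**Last checks:**
- **Position:** the bottom end measures 12 mm behind the base's centre, against 11 mm expected when the top touches the lip. The sides are at about +37 and −40 mm, well inside the ±78 mm outline.
- **Squareness:** the wrist view puts the bottom end parallel to the outline. The coarser scene view puts the top end about 3° off (133 against 129 mm). That is about one pixel in that view, so I relied on the wrist view and the lip contact.
- **Bystanders:** the soju, tuna can and red cap look unmoved in the pictures. I did not re-measure them or look again at the egg box, rack and crushed cans, but the arm met nothing else along its path.

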